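Lay up the heels of three shoes for nailing

ROBOT

A 6-joint arm with a two-finger parallel gripper is mounted at the origin on the work surface. World frame = base frame: x ahead of the robot, y to its left, z up, the work surface at z = 0. Lengths are in mm, angles in rad, forces in N, time in s.
With the tool pointing down it reaches from about 325 to 775 mm from the base axis. Payload 9.3 kg.
Tool frame: the origin (TCP) lies midway between the tips of the shut fingers; the grasp point (between the pads) lies 19 mm behind it (r.grasp_offset is the distance from the TCP to the grasp point, in mm); z points along the fingers, y is the line along which they close (so a half turn about z gives the same grasp; the last joint's range is limited). The gripper opens to 85 mm and grips with 20 to 120 N. Pads are 22 mm wide; open, the fingers measure 114 mm over their backs; the gripper's body (76 mm by 85 mm) begins 54 mm behind the grasp point. The pads swing forward as they close: fully open they stand 13 mm farther back than shut.
Start: joints at [1.097, 0.259, 0.021, 1.334, 0, 1.418], TCP at [173.43, 521.937, 231.279] pointing down, gripper open.
Joint ranges: [-3.04, 3.04], [-0.91, 1.82], [-1.04, 1.36], [-1.92, 1.95], [-1.52, 1.45], [-3.14, 3.14]. Speed limits (rad/s): [2.22, 2.22, 2.79, 3.14, 3.14, 3.14].

INTERFACE

Orientations are given as a unit quaternion [x, y, z, w].
In Python, from station import r, eyes, job gives the robot as it stands.
- The arm moves only by the shell command python3 -m crank 'ROWS' [FORCE]. ROWS is JSON, a list of rows, each an object with "offset": the shift along the tool's x, y, z as a fraction of full scale, a list of three; "turn": the turn, a rotation vector about the tool's x, y, z as a fraction of full scale, a list of three; "gripper": the opening, from 0 (shut) to 1 (fully open). In form: [{"offset": [x, y, z], "turn": [ax, ay, az], "gripper": gripper}, ...]. A call has exactly 5 rows; each row is the pose to reach, as a shift and turn from the pose commanded when the call began, along the tool's axes at that moment; what a row does not reach only later rows make up. Full scale, the value 1, is 15 cm for a shift and 0.5 rad for a turn. A row lasts 1/8 s, in which the tool goes at most 62.5 mm and 10.7 degrees, less where a joint would pass 70% of its speed; a pose out of reach is approached as far as the arm can. A call with a number of a shift or a turn outside -1 to 1 is refused whole. A call with a gripper value outside its range is refused whole. The fingers move at their own pace and stop on an object; FORCE is the grip in N (left out, the last holds). Time passes only in rows, so rows that repeat a pose let the fingers close, or fill a call up. It gives the time, the measured TCP pose, the force, the opening and the grip force at its end, in the units of the state.
- r.sense(): the state, without advancing time (a new reading comes with each control period).
- eyes.grab_frame(name): name is "scene" or "top"; returns a dict with "frame" (384x512x3 uint8, red, green, blue), "range_z" (384x512 float32, mm along the optical axis (not along the pixel's ray), 0 where there is no reading), "fx", "fy", "cx", "cy" (pixels), "world_from_camera" (4x4, takes a point from camera to world coordinates). Camera axes: x right, y up, looking along -z (the intrinsics and any distortion apply to the point x, -y, -z); pixel columns grow to the right and rows downward; lengths in mm; the calibration is good to about 2 mm. A picture is of the moment at which its call begins.
- job.job_done(): hands the job in; it is judged then, once.
The state is a dict: "time_s": time; "q": joint angles; "qd": joint speeds; "joint_efforts": joint torques, N m; "tool_pos": TCP position; "orientation": TCP orientation; "wrist_force": force on the tool from outside, world axes, zero at the start; "torque": the same for the moment, N m; "width": finger opening in mm; "grip_force": force on a finger pad.
Only numpy, scipy, OpenCV 4.12 (cv2) and the standard library are available. Lean on these libraries where they do the work, as an engineer would, in place of code of your own. Each camera call takes 0.05 s, during which the arm holds its last target. There are 200 camera calls.

TASK

Lay up the heels of the three shoes that stand sole up on their jacks, ready for the nailing press: from the pieces lying on the bench, set on the largest and the middle-sized shoe the leather heel block that fits the heel seat, then lay on each of the three heels the black rubber top piece of its size (the smallest shoe already has its block). Every piece lies flat, centred and in line with what is under it, its round end to the back of the shoe.

Things in the scene. Friction and masses are not known exactly. Their poses are not given: they have to be found in the camera images.
- shoe_large: The largest shoe, black, fixed sole up on a green jack, 290 mm long, 98 wide. Origin on the bench under the jack's rear post, x level from heel to toe. Heel seat: level, D-shaped, 66 mm wide (y), 70 long (x), round end to the back, centre at x -50, y 0, 130 mm above the bench; level 10 past its straight edge, then the sole rises to 166.
- shoe_medium: The middle-sized shoe, black, fixed sole up on a green jack, 240 mm long, 82 wide. Origin on the bench under the jack's rear post, x level from heel to toe. Heel seat: level, D-shaped, 54 mm wide (y), 58 long (x), round end to the back, centre at x -45, y 0, 125 mm above the bench; level 10 past its straight edge, then the sole rises to 167.
- shoe_small: The smallest shoe, black, fixed sole up on a green jack, 175 mm long, 66 wide. Origin on the bench under the jack's rear post, x level from heel to toe. Heel seat: level, D-shaped, 42 mm wide (y), 46 long (x), round end to the back, centre at x -35, y 0, 110 mm above the bench; level 10 past its straight edge, then the sole rises to 138. A brown block is fixed on it, flat top 128 up.
- block_large: Larger loose heel block of stacked brown leather, D-shaped from above, 66 mm wide (y), 70 long (x), 26 high, about 100 g; fits the largest shoe. Origin: centre of its underside; x points from the round back (-35 mm) to the straight front edge (+35). Sides flat and parallel from x -2 mm to the front edge.
- block_medium: Smaller but taller loose heel block of stacked brown leather, D-shaped from above, 54 mm wide (y), 58 long (x), 32 high, about 80 g; fits the middle-sized shoe. Origin: centre of its underside; x points from the round back (-29 mm) to the straight front edge (+29). Sides flat and parallel from x -2 mm to the front edge.
- rubber_large: Largest loose top piece of black rubber with five nail heads, a flat D-shaped slab 66 mm wide (y), 70 long (x), 10 thick, about 45 g; same outline as the heel of the largest shoe. Origin: centre of its underside; x points from the round back (-35 mm) to the straight front edge (+35). Sides flat and parallel from x -2 mm to the front edge.
- rubber_medium: Middle-sized loose top piece of black rubber with five nail heads, a flat D-shaped slab 54 mm wide (y), 58 long (x), 10 thick, about 30 g; same outline as the heel of the middle-sized shoe. Origin: centre of its underside; x points from the round back (-29 mm) to the straight front edge (+29). Sides flat and parallel from x -2 mm to the front edge.
- rubber_small: Smallest loose top piece of black rubber with five nail heads, a flat D-shaped slab 42 mm wide (y), 46 long (x), 10 thick, about 20 g; same outline as the heel of the smallest shoe. Origin: centre of its underside; x points from the round back (-23 mm) to the straight front edge (+23). Sides flat and parallel from x -2 mm to the front edge.

How it is judged (in metres and radians):
At the end, for the whole second after the job is handed in: Each leather block lies on its shoe's heel seat and each rubber top piece on the block of its size: centred within 10 mm, in line within 15 degrees, round end to the back of the shoe, flat (within 5 degrees and 3 mm in height), all released and at rest (x of block_large in the frame of shoe_large between -0.06 and -0.04 m and y of block_large in the frame of shoe_large between -0.01 and 0.01 m and height (world z) of block_large between 0.127 and 0.133 m and angle between the x axis of block_large and the x axis of shoe_large, either way round below 0.26 rad and x of shoe_large in the frame of block_large above 0.015 m and angle between each of block_large, block_medium, rubber_large, rubber_medium, rubber_small's own z axis and vertical below 0.1 rad and linear speed of each of block_large, block_medium, rubber_large, rubber_medium, rubber_small below 0.02 m/s and angular speed of each of block_large, block_medium, rubber_large, rubber_medium, rubber_small below 0.2 rad/s and x of block_medium in the frame of shoe_medium between -0.055 and -0.035 m and y of block_medium in the frame of shoe_medium between -0.01 and 0.01 m and height (world z) of block_medium between 0.122 and 0.128 m and angle between the x axis of block_medium and the x axis of shoe_medium, either way round below 0.26 rad and x of shoe_medium in the frame of block_medium above 0.015 m and horizontal distance between rubber_large and block_large below 0.01 m and height (world z) of rubber_large between 0.153 and 0.159 m and angle between the x axis of rubber_large and the x axis of block_large, either way round below 0.26 rad and x of shoe_large in the frame of rubber_large above 0.01 m and horizontal distance between rubber_medium and block_medium below 0.01 m and height (world z) of rubber_medium between 0.154 and 0.16 m and angle between the x axis of rubber_medium and the x axis of block_medium, either way round below 0.26 rad and x of shoe_medium in the frame of rubber_medium above 0.01 m and x of rubber_small in the frame of shoe_small between -0.045 and -0.025 m and y of rubber_small in the frame of shoe_small between -0.01 and 0.01 m and height (world z) of rubber_small between 0.125 and 0.131 m and angle between the x axis of rubber_small and the x axis of shoe_small, either way round below 0.26 rad and x of shoe_small in the frame of rubber_small above 0.015 m); the robot touches nothing.
It also fails if it takes over 125 s, if anything falls off the work surface, if the arm or the gripper's body presses on something with over 40 N, if the wrist force passes 120 N, or if a joint passes its speed limit or range.

## Working session

There is one attempt and no reset: what is moved stays moved. The work goes in short steps, Python scripts to look and compute and a shell command to move; the robot and the scene stay as the last step left them, time stands still between calls to the robot, and variables do not carry over. Pictures are saved under pics/ and viewed, at most 14 in all, crops included, and the job is handed in when it is done.

```bash
ls; mkdir -p pics
python3 - <<'E'
from station import r, eyes, job
import cv2, numpy as np, json
s=r.sense(); print({k:np.round(v,3).tolist() for k,v in s.items()})
for n in("scene","top"):
    f=eyes.grab_frame(n); np.savez(f"{n}0.npz",**f)
    cv2.imwrite(f"pics/{n}0.png",f["frame"][:,:,::-1])
    print(n,f["fx"],f["fy"],f["cx"],f["cy"],np.round(f["world_from_camera"],3).tolist(),(f["range_z"]>0).mean(), [k for k in f])
E
```

```text
pics
{'time_s': 0.0, 'q': [1.097, 0.259, 0.021, 1.334, -0.0, 1.418], 'qd': [-0.0, 0.0, -0.001, 0.001, -0.001, -0.0], 'joint_efforts': [-0.003, -55.565, 34.454, 0.013, -0.0, -0.0], 'tool_pos': [173.284, 521.668, 230.657], 'orientation': [0.16, 0.987, -0.001, -0.0], 'wrist_force': [0.154, 0.587, -0.057], 'torque': [-0.023, -0.04, -0.045], 'grip_force': 0.0, 'width': 85.49}
scene 408.0137531711147 408.0137531711147 261.9789392638223 190.51412968507913 [[0.639, -0.51, 0.575, 1104.594], [0.769, 0.409, -0.491, -500.486], [0.015, 0.756, 0.654, 682.075], [0.0, 0.0, 0.0, 1.0]] 0.996246337890625 ['frame', 'range_z', 'fx', 'fy', 'cx', 'cy', 'world_from_camera']
top 431.9515592316037 431.9515592316037 250.4338368120495 193.29216933815678 [[-0.058, 0.974, -0.221, 321.837], [-0.998, -0.055, 0.018, 7.722], [0.005, 0.222, 0.975, 914.551], [0.0, 0.0, 0.0, 1.0]] 0.996063232421875 ['frame', 'range_z', 'fx', 'fy', 'cx', 'cy', 'world_from_camera']
```

View pics/scene0.png

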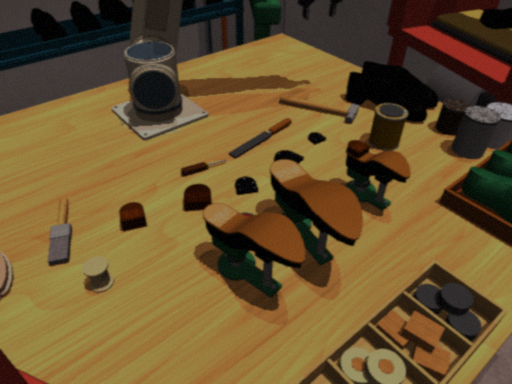

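View pics/top0.png

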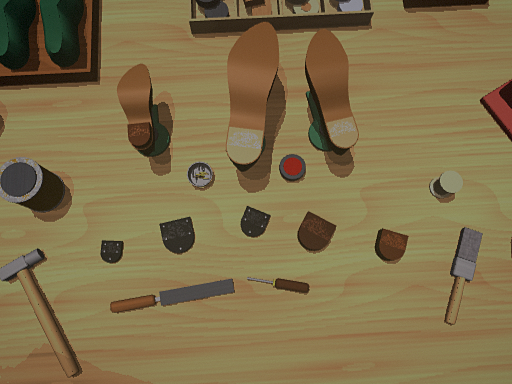

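The images show, in the top view (robot below the frame): rubber small (112,250), large (178,235), medium (255,221); block large (317,231), medium (391,244). The heel seats are at large (245,145), medium (340,132) and small (140,133). Tins stand at (201,175) and (292,167). All round ends point toward the robot.

```bash
cat > h.py <<'E'
import numpy as np, cv2
def cloud(f):
    z=f["range_z"].astype(float); v,u=np.mgrid[:z.shape[0],:z.shape[1]]
    p=np.stack([(u-f["cx"])*z/f["fx"],-(v-f["cy"])*z/f["fy"],-z],-1)
    M=np.array(f["world_from_camera"]); return p@M[:3,:3].T+M[:3,3]
def pix(f,P):
    M=np.array(f["world_from_camera"]); c=(np.atleast_2d(P)-M[:3,3])@M[:3,:3]
    return np.stack([f["cx"]+f["fx"]*c[:,0]/-c[:,2], f["cy"]-f["fy"]*c[:,1]/-c[:,2]],-1)
def rays(f,uv,h):
    M=np.array(f["world_from_camera"]); uv=np.asarray(uv,float)
    d=np.stack([(uv[:,0]-f["cx"])/f["fx"],-(uv[:,1]-f["cy"])/f["fy"],-np.ones(len(uv))],-1)@M[:3,:3].T
    return (M[:3,3]+d*((h-M[2,3])/d[:,2])[:,None])[:,:2]
def dfit(xy):
    "centre, yaw (round->straight, taken within 90deg of +x), size of the box about D points"
    (c,(w,h),a)=cv2.minAreaRect(xy.astype(np.float32)); a=(a+45)%90-45
    if not abs(a)<45: a=0
    b=cv2.boxPoints((c,(w,h),0))
    R=np.array([[np.cos(np.radians(a)),np.sin(np.radians(a))],[-np.sin(np.radians(a)),np.cos(np.radians(a))]])
    q=(xy-c)@R.T; e=np.ptp(q,0); m=(q.max(0)+q.min(0))/2
    return np.array(c)+m@R, a, e
E
python3 - <<'E'
from h import *
T=dict(np.load("top0.npz")); S=dict(np.load("scene0.npz"))
C=cloud(T); CS=cloud(S)
for n,(u,v) in dict(rs=(112,250),rl=(178,235),rm=(255,221),bl=(317,231),bm=(391,244),sl=(245,145),sm=(340,132),ss=(140,133),t1=(201,175),t2=(292,167),bench=(300,260)).items():
    w=C[v-4:v+5,u-4:u+5].reshape(-1,3); p=np.median(w,0)
    us,vs=np.round(pix(S,p)[0]).astype(int); q=CS[max(vs-1,0):vs+2,us-1:us+2].reshape(-1,3)
    print(n,p.round(1),"sd",w[:,2].std().round(2),"rgb",T["frame"][v-3:v+4,u-3:u+4].mean((0,1)).round(),"scene",np.median(q,0).round(1),us,vs)
E
```

```text
rs [422.4 285.9  10.7] sd 1.59 rgb [54. 50. 42.] scene [422.  288.4   9.8] 315 136
rl [446.  148.5  10.8] sd 1.65 rgb [55. 51. 44.] scene [445.8 149.5   8.8] 286 157
rm [466.2 -14.7  10.9] sd 1.68 rgb [53. 49. 41.] scene [465.2 -14.7  10. ] 244 184
bl [ 436.  -140.8   26.9] sd 98.04 rgb [81. 54. 35.] scene [ 434.1 -139.    25.4] 196 193
bm [ 399.5 -288.4   32.9] sd 1.6 rgb [93. 58. 33.] scene [ 400.4 -288.6   32.3] 132 210
sl [594.   -1.4 131. ] sd 86.55 rgb [147. 139. 114.] scene [ 5.944e+02 -5.000e-01  1.302e+02] 284 169
sm [ 612.5 -186.5  126.2] sd 1.26 rgb [146. 133. 105.] scene [ 610.9 -186.1  125.5] 220 211
ss [630.7 199.  128.8] sd 1.44 rgb [93. 57. 34.] scene [629.7 198.7 127.7] 356 145
t1 [573.8  96.3   7.9] sd 100.25 rgb [107.  98.  61.] scene [684.5 -27.6 149.3] 305 188
t2 [ 577.1 -100.7   23.6] sd 1.64 rgb [138.  39.  27.] scene [ 659.8 -164.9  128.2] 244 219
bench [ 380.1 -103.9    0.6] sd 141.83 rgb [146. 140.  91.] scene [ 406.2 -117.6   25.1] 197 184
```

```bash
cat >> h.py <<'E'
def measure(f,c,h,mode,rad=45,tol=5):
    "top-face mask (height band + colour) -> largest contour near pixel c -> rays on z=h -> D box"
    C=cloud(f); im=f["frame"].astype(int); mx=im.max(-1)
    band=abs(C[...,2]-h)<tol
    col={"dark":mx<110,"brown":(mx<135)&(im[...,0]>im[...,2]+20),"pale":(im[...,2]>75)&(im[...,0]<im[...,2]*1.7),"any":mx>=0}[mode]
    m=(band&col).astype(np.uint8); w=np.zeros_like(m); cv2.circle(w,tuple(int(x) for x in c),rad,1,-1)
    m=cv2.morphologyEx(m*w,cv2.MORPH_CLOSE,np.ones((5,5),np.uint8))
    cs,_=cv2.findContours(m,cv2.RETR_EXTERNAL,cv2.CHAIN_APPROX_NONE)
    k=max(cs,key=cv2.contourArea); g=np.zeros_like(m); cv2.drawContours(g,[k],-1,1,-1)
    k4=cv2.findContours(cv2.resize(g,None,fx=4,fy=4,interpolation=cv2.INTER_NEAREST),cv2.RETR_EXTERNAL,cv2.CHAIN_APPROX_NONE)[0][0][:,0]
    uv=(k4+0.5)/4-0.5; return dfit(rays(f,uv,h)),k
E
python3 - <<'E'
from h import *
T=dict(np.load("top0.npz")); im=T["frame"][:,:,::-1].copy()
for n,c,h,m in [("rs",(112,250),10,"dark"),("rl",(178,235),10,"dark"),("rm",(255,221),10,"dark"),("bl",(317,231),26,"brown"),("bm",(391,244),32,"brown"),("sl",(245,145),130,"pale"),("sm",(340,132),125,"pale"),("ss",(140,133),128,"any"),("ss",(140,133),128,"brown")]:
    (p,a,e),k=measure(T,c,h,m); print(n,p.round(1),"yaw",round(a,1),"size",e.round(1)); cv2.drawContours(im,[k],-1,(255,0,255),1)
cv2.imwrite("pics/c0.png",cv2.resize(im[90:275,80:430],(800,423),interpolation=cv2.INTER_NEAREST))
E
```

```text
rs [420. 288.] yaw -6.1 size [46.4 47.6]
rl [444.2 149.2] yaw 10.3 size [72.2 68.4]
rm [463.2 -10.7] yaw -25.4 size [60.4 55.9]
bl [ 432.9 -135.5] yaw -31.7 size [71.9 67.1]
bm [ 396.9 -290.2] yaw -20.2 size [60.5 57.1]
sl [594.7   1.5] yaw -10.5 size [70.5 67. ]
sm [ 611.2 -193. ] yaw 10.7 size [58.4 54.6]
ss [628.5 201.3] yaw 3.6 size [49.4 44.5]
ss [628.5 201.9] yaw 2.9 size [49.2 43.8]
```

View pics/c0.png

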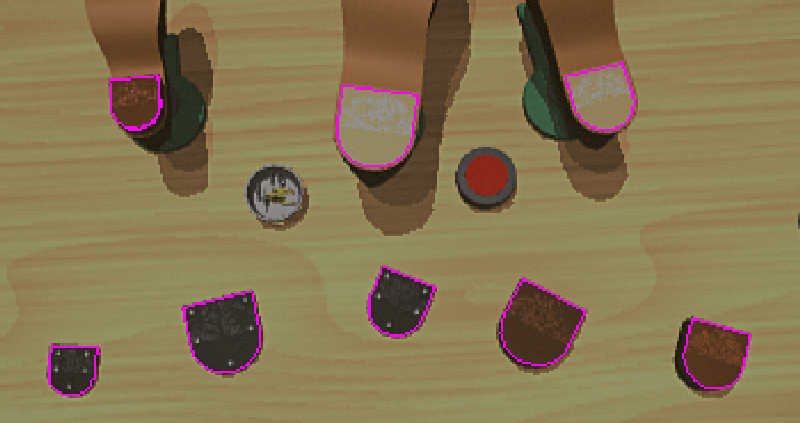

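Both views agree on the heights. The pink contours follow each D closely: rubbers about 10, blocks 26 and 32, seats 130 and 125, small block top 128. Next is a planner that only prints the numbers to type.

```bash
cat > plan.py <<'E'
"plan.py S x,y,z,yaw ... : tool-frame deltas per call. x,y is a D centre, S the pad shift along the D's x; z is TCP height"
import sys, numpy as np
from station import r
s=r.sense(); p=np.array(s["tool_pos"]); q=s["orientation"]
from scipy.spatial.transform import Rotation as Ro
x=Ro.from_quat(q).as_matrix(); a=np.arctan2(x[1,0],x[0,0]); print("tilt",np.round(x[:2,2],4),"now",p.round(1),"w",round(s["width"],1),"t",s["time_s"])
S=float(sys.argv[1])
for w in sys.argv[2:]:
    X,Y,Z,yaw=map(float,w.split(",")); b=np.radians(180+yaw); yr=np.radians(yaw)
    t=np.array([X+S*np.cos(yr),Y+S*np.sin(yr),Z])
    for _ in range(8):
        d=t-p; da=(b-a+np.pi)%(2*np.pi)-np.pi
        ux=np.array([np.cos(a),np.sin(a),0]); uy=np.array([np.sin(a),-np.cos(a),0])*1.0
        uy=np.cross([0,0,-1],ux)
        o=np.array([d@ux,d@uy,-d[2]])/150; k=max(1,abs(o).max()/0.95,abs(da)/0.5/0.95); o=np.round(o/k,3); g=round(-da/0.5/k,3)
        print(w,"offset",o.tolist(),"turn",g)
        p=p+150*(o[0]*ux+o[1]*uy+o[2]*np.array([0,0,-1])); a=a-g*0.5
        if k==1: break
E
python3 plan.py 10 420,288,230,-6.1 420,288,60,-6.1
```

```text
tilt [-0.0005 -0.001 ] now [173.3 521.7 230.7] w 85.2 t 0.1
420,288,230,-6.1 offset [-0.95, -0.425, 0.002] turn -0.192
420,288,230,-6.1 offset [-0.95, -0.539, 0.002] turn -0.202
420,288,230,-6.1 offset [-0.152, -0.107, 0.001] turn -0.035
420,288,60,-6.1 offset [0.0, -0.0, 0.95] turn 0.0
420,288,60,-6.1 offset [0.0, -0.0, 0.183] turn 0.0
```

```bash
python3 -m crank '[{"offset":[-0.3,-0.14,0],"turn":[0,0,-0.06],"gripper":1},{"offset":[-0.65,-0.3,0],"turn":[0,0,-0.13],"gripper":1},{"offset":[-0.95,-0.425,0],"turn":[0,0,-0.192],"gripper":1},{"offset":[-0.95,-0.425,0],"turn":[0,0,-0.192],"gripper":1},{"offset":[-0.95,-0.425,0],"turn":[0,0,-0.192],"gripper":1}]' 40
python3 -m crank '[{"offset":[-0.3,-0.17,0],"turn":[0,0,-0.06],"gripper":1},{"offset":[-0.65,-0.36,0],"turn":[0,0,-0.13],"gripper":1},{"offset":[-0.95,-0.539,0],"turn":[0,0,-0.202],"gripper":1},{"offset":[-0.95,-0.539,0.1],"turn":[0,0,-0.202],"gripper":1},{"offset":[-0.95,-0.539,0.1],"turn":[0,0,-0.202],"gripper":1}]'
python3 -m crank '[{"offset":[-0.152,-0.107,0.2],"turn":[0,0,-0.035],"gripper":1},{"offset":[-0.152,-0.107,0.5],"turn":[0,0,-0.035],"gripper":1},{"offset":[-0.152,-0.107,0.8],"turn":[0,0,-0.035],"gripper":1},{"offset":[-0.152,-0.107,0.9],"turn":[0,0,-0.035],"gripper":1},{"offset":[-0.152,-0.107,0.9],"turn":[0,0,-0.035],"gripper":1}]'
python3 plan.py 10 420,288,20,-6.1 420,288,1,-6.1
```

```text
time_s: 0.72
tool_pos: [288.4, 416.5, 231.1]
orientation: [0.113, 0.994, -0.0, -0.0]
wrist_force: [-0.6, -0.5, 1.2]
width: 85.4
grip_force: 0.0
time_s: 1.35
tool_pos: [408.2, 306.5, 215.0]
orientation: [0.062, 0.998, -0.0, -0.001]
wrist_force: [-0.4, -0.0, -0.2]
width: 85.1
grip_force: 0.0
time_s: 1.98
tool_pos: [429.4, 288.1, 81.4]
orientation: [0.052, 0.999, -0.0, -0.0]
wrist_force: [0.0, -0.2, 1.8]
width: 85.5
grip_force: 0.0
tilt [-0.0009 -0.0003] now [429.4 288.1  81.4] w 85.5 t 1.975
420,288,20,-6.1 offset [-0.004, -0.007, 0.409] turn 0.004
420,288,1,-6.1 offset [-0.0, -0.0, 0.127] turn -0.0
```

```bash
python3 -m crank '[{"offset":[0,-0.007,0.2],"turn":[0,0,0.004],"gripper":1},{"offset":[-0.004,-0.007,0.4],"turn":[0,0,0.004],"gripper":1},{"offset":[-0.004,-0.007,0.48],"turn":[0,0,0.004],"gripper":1},{"offset":[-0.004,-0.007,0.53],"turn":[0,0,0.004],"gripper":0.8},{"offset":[-0.004,-0.007,0.53],"turn":[0,0,0.004],"gripper":0.65}]' 40
python3 -m crank '[{"offset":[0,0,0],"turn":[0,0,0],"gripper":0.4},{"offset":[0,0,0],"turn":[0,0,0],"gripper":0.3},{"offset":[0,0,0],"turn":[0,0,0],"gripper":0.3},{"offset":[0,0,0],"turn":[0,0,0],"gripper":0.3},{"offset":[0,0,0],"turn":[0,0,0],"gripper":0.3}]'
```

```text
time_s: 2.6
tool_pos: [430.9, 286.4, 2.4]
orientation: [0.054, 0.999, 0.0, 0.0]
wrist_force: [-0.0, 1.1, 0.6]
width: 55.7
grip_force: 0.0
time_s: 3.22
tool_pos: [431.1, 286.4, 3.0]
orientation: [0.054, 0.999, 0.0, 0.001]
wrist_force: [-0.9, 0.0, 5.1]
width: 40.1
grip_force: 40.3
```

```bash
python3 -m crank '[{"offset":[0,0,-0.1],"turn":[0,0,0],"gripper":0.3},{"offset":[0,0,-0.4],"turn":[0,0,0],"gripper":0.3},{"offset":[0,0,-0.7],"turn":[0,0,0],"gripper":0.3},{"offset":[0,0,-0.95],"turn":[0,0,0],"gripper":0.3},{"offset":[0,0,-0.95],"turn":[0,0,0],"gripper":0.3}]'
python3 plan.py 10 628.5,201.6,190,3.2 628.5,201.6,132,3.2
python3 - <<'E'
from station import eyes
import cv2,numpy as np
for n in("scene","top"):
    f=eyes.grab_frame(n); np.savez(f"{n}1.npz",**f)
    cv2.imwrite(f"pics/{n}1.png",f["frame"][:,:,::-1])
E
```

```text
time_s: 3.85
tool_pos: [432.0, 286.7, 148.3]
orientation: [0.054, 0.999, 0.002, 0.003]
wrist_force: [0.2, -0.4, 0.1]
width: 40.9
grip_force: 40.7
tilt [0.006  0.0027] now [432.  286.7 148.3] w 40.9 t 3.85
628.5,201.6,190,3.2 offset [-0.95, -0.274, -0.185] turn -0.218
628.5,201.6,190,3.2 offset [-0.462, -0.189, -0.093] turn -0.11
628.5,201.6,132,3.2 offset [0.0, -0.0, 0.387] turn -0.0
```

View pics/scene1.png

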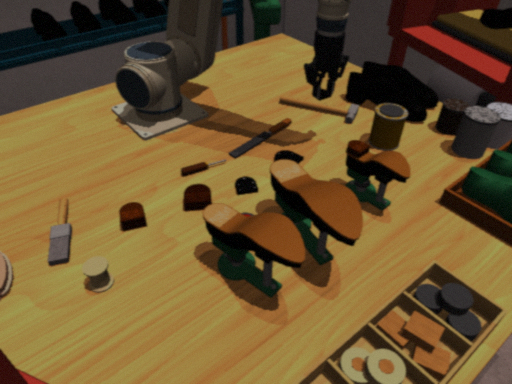

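The scene view shows the gripper at (322,90) holding the small rubber, and its spot on the bench at (316,137) is empty.

```bash
python3 -m crank '[{"offset":[-0.25,-0.07,-0.185],"turn":[0,0,-0.06],"gripper":0.3},{"offset":[-0.5,-0.14,-0.185],"turn":[0,0,-0.12],"gripper":0.3},{"offset":[-0.75,-0.21,-0.185],"turn":[0,0,-0.18],"gripper":0.3},{"offset":[-0.95,-0.274,-0.185],"turn":[0,0,-0.218],"gripper":0.3},{"offset":[-0.95,-0.274,-0.185],"turn":[0,0,-0.218],"gripper":0.3}]'
python3 -m crank '[{"offset":[-0.16,-0.06,-0.09],"turn":[0,0,-0.04],"gripper":0.3},{"offset":[-0.32,-0.13,-0.09],"turn":[0,0,-0.08],"gripper":0.3},{"offset":[-0.462,-0.189,-0.09],"turn":[0,0,-0.11],"gripper":0.3},{"offset":[-0.462,-0.189,-0.09],"turn":[0,0,-0.11],"gripper":0.3},{"offset":[-0.462,-0.189,-0.09],"turn":[0,0,-0.11],"gripper":0.3}]'
python3 plan.py 10 628.5,201.6,132,3.2
python3 - <<'E'
from station import r
import numpy as np
for _ in range(1): print(np.round(r.sense()["qd"],3), r.sense()["tool_pos"])
E
```

```text
time_s: 4.58
tool_pos: [568.8, 228.6, 170.0]
orientation: [0.001, 1.0, -0.0, -0.001]
wrist_force: [-0.0, 0.6, -0.2]
width: 40.2
grip_force: 40.7
time_s: 5.2
tool_pos: [636.0, 202.0, 185.0]
orientation: [-0.028, 1.0, -0.0, -0.001]
wrist_force: [-0.6, -0.4, -0.1]
width: 40.2
grip_force: 40.7
tilt [-0.0016 -0.0001] now [636. 202. 185.] w 40.2 t 5.2
628.5,201.6,132,3.2 offset [-0.017, 0.0, 0.353] turn -0.0
[ 0.004 -0.011  0.    -0.001 -0.    -0.002] [635.96753039 201.98956243 184.97518545]
```

```bash
python3 -m crank '[{"offset":[-0.012,0,0.1],"turn":[0,0,0],"gripper":0.3},{"offset":[-0.012,0,0.2],"turn":[0,0,0],"gripper":0.3},{"offset":[-0.012,0,0.28],"turn":[0,0,0],"gripper":0.3},{"offset":[-0.012,0,0.33],"turn":[0,0,0],"gripper":0.3},{"offset":[-0.012,0,0.33],"turn":[0,0,0],"gripper":0.3}]'
python3 -m crank '[{"offset":[0,0,0.01],"turn":[0,0,0],"gripper":0.3},{"offset":[0,0,0.02],"turn":[0,0,0],"gripper":0.3},{"offset":[0,0,0.025],"turn":[0,0,0],"gripper":0.3},{"offset":[0,0,0.025],"turn":[0,0,0],"gripper":0.3},{"offset":[0,0,0.025],"turn":[0,0,0],"gripper":0.3}]'
python3 plan.py 10 628.5,201.6,131,3.2
```

```text
time_s: 5.82
tool_pos: [638.6, 201.5, 135.3]
orientation: [-0.028, 1.0, -0.0, -0.001]
wrist_force: [0.2, 0.3, -0.2]
width: 40.6
grip_force: 40.7
time_s: 6.45
tool_pos: [639.0, 201.6, 132.3]
orientation: [-0.028, 1.0, -0.0, 0.0]
wrist_force: [0.4, -0.4, -0.3]
width: 40.5
grip_force: 40.7
tilt [0.0001 0.    ] now [639.  201.6 132.3] w 40.5 t 6.45
628.5,201.6,131,3.2 offset [0.003, 0.004, 0.009] turn -0.0
```

```bash
python3 -m crank '[{"offset":[0.003,0,0.005],"turn":[0,0,0],"gripper":0.3},{"offset":[0.003,0,0.01],"turn":[0,0,0],"gripper":0.3},{"offset":[0.003,0,0.01],"turn":[0,0,0],"gripper":0.3},{"offset":[0.003,0,0.01],"turn":[0,0,0],"gripper":0.6},{"offset":[0.003,0,0.01],"turn":[0,0,0],"gripper":0.8}]'
python3 -m crank '[{"offset":[0,0,0],"turn":[0,0,0],"gripper":1},{"offset":[0,0,0],"turn":[0,0,0],"gripper":1},{"offset":[0,0,-0.2],"turn":[0,0,0],"gripper":1},{"offset":[0,0,-0.5],"turn":[0,0,0],"gripper":1},{"offset":[0.2,0,-0.65],"turn":[0,0,0],"gripper":1}]'
python3 plan.py 14 432.9,-135.5,230,-31.7 432.9,-135.5,90,-31.7
```

```text
time_s: 7.08
tool_pos: [638.5, 201.6, 130.6]
orientation: [-0.028, 1.0, -0.0, -0.0]
wrist_force: [-0.1, -0.2, -0.8]
width: 67.5
grip_force: 0.0
time_s: 7.7
tool_pos: [609.8, 199.9, 229.9]
orientation: [-0.028, 1.0, 0.0, 0.001]
wrist_force: [0.0, -0.2, 0.4]
width: 85.7
grip_force: 0.0
tilt [0.0024 0.0004] now [609.8 199.9 229.9] w 85.7 t 7.7
432.9,-135.5,230,-31.7 offset [0.524, -0.95, -0.0] turn 0.521
432.9,-135.5,230,-31.7 offset [0.236, -0.95, -0.001] turn 0.469
432.9,-135.5,230,-31.7 offset [0.004, -0.472, 0.0] turn 0.227
432.9,-135.5,90,-31.7 offset [-0.0, -0.0, 0.933] turn -0.0
```

```bash
python3 -m crank '[{"offset":[0.17,-0.3,0],"turn":[0,0,0.17],"gripper":1},{"offset":[0.35,-0.65,0],"turn":[0,0,0.35],"gripper":1},{"offset":[0.524,-0.95,0],"turn":[0,0,0.521],"gripper":1},{"offset":[0.524,-0.95,0],"turn":[0,0,0.521],"gripper":1},{"offset":[0.524,-0.95,0],"turn":[0,0,0.521],"gripper":1}]'
python3 -m crank '[{"offset":[0.08,-0.3,0],"turn":[0,0,0.15],"gripper":1},{"offset":[0.16,-0.65,0],"turn":[0,0,0.31],"gripper":1},{"offset":[0.236,-0.95,0],"turn":[0,0,0.469],"gripper":1},{"offset":[0.236,-0.95,0],"turn":[0,0,0.469],"gripper":1},{"offset":[0.236,-0.95,0],"turn":[0,0,0.469],"gripper":1}]'
python3 -m crank '[{"offset":[0,-0.25,0],"turn":[0,0,0.12],"gripper":1},{"offset":[0.004,-0.472,0],"turn":[0,0,0.227],"gripper":1},{"offset":[0.004,-0.472,0.3],"turn":[0,0,0.227],"gripper":1},{"offset":[0.004,-0.472,0.6],"turn":[0,0,0.227],"gripper":1},{"offset":[0.004,-0.472,0.8],"turn":[0,0,0.227],"gripper":1}]'
python3 plan.py 14 432.9,-135.5,3,-31.7
```

```text
time_s: 8.32
tool_pos: [538.2, 53.2, 228.6]
orientation: [0.102, 0.995, 0.0, 0.0]
wrist_force: [-0.6, 0.4, -0.7]
width: 85.4
grip_force: 0.0
time_s: 8.95
tool_pos: [475.0, -78.4, 228.2]
orientation: [0.217, 0.976, 0.0, 0.0]
wrist_force: [-0.0, 0.0, 0.3]
width: 85.6
grip_force: 0.0
time_s: 9.57
tool_pos: [444.0, -141.3, 106.4]
orientation: [0.271, 0.962, 0.0, -0.001]
wrist_force: [0.0, 0.7, -0.9]
width: 85.8
grip_force: 0.0
tilt [-0.0013  0.001 ] now [ 444.  -141.3  106.4] w 85.8 t 9.575
432.9,-135.5,3,-31.7 offset [-0.01, -0.006, 0.689] turn 0.007
```

```bash
python3 - <<'E'
from station import eyes
from h import *
f=eyes.grab_frame("top"); np.savez("top2.npz",**f)
(p,a,e),k=measure(f,(140,133),138,"any"); print(p.round(1),a,e.round(1))
im=f["frame"][:,:,::-1].copy(); cv2.drawContours(im,[k],-1,(255,0,255),1)
cv2.imwrite("pics/c2.png",cv2.resize(im[90:290,80:430],(700,400),interpolation=cv2.INTER_NEAREST))
E
python3 plan.py 14 432.9,-135.5,3,-31.7
```

```text
[625.7 199. ] 2.940424919128418 [50.2 44.9]
tilt [-0.0051  0.003 ] now [ 442.7 -140.6  103.4] w 85.8 t 9.625
432.9,-135.5,3,-31.7 offset [-0.02, -0.005, 0.669] turn 0.007
```

View pics/c2.png

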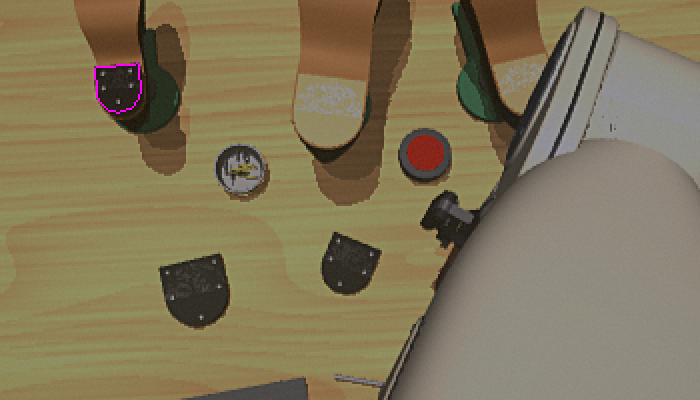

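The small rubber lies black and in line on its block (crop pixel 118,87). Next is the large block.

```bash
python3 -m crank '[{"offset":[0,0,0.2],"turn":[0,0,0.007],"gripper":1},{"offset":[0,0,0.4],"turn":[0,0,0.007],"gripper":1},{"offset":[0,0,0.6],"turn":[0,0,0.007],"gripper":1},{"offset":[0,0,0.68],"turn":[0,0,0.007],"gripper":1},{"offset":[0,0,0.69],"turn":[0,0,0.007],"gripper":1}]'
python3 plan.py 14 432.9,-135.5,4,-31.7
```

```text
time_s: 10.25
tool_pos: [444.1, -142.3, 4.8]
orientation: [0.274, 0.962, 0.0, -0.0]
wrist_force: [-0.0, -0.3, 0.6]
width: 85.1
grip_force: 0.0
tilt [-0.0006  0.0004] now [ 444.1 -142.3    4.8] w 85.1 t 10.25
432.9,-135.5,4,-31.7 offset [-0.006, -0.001, 0.005] turn -0.003
```

```bash
python3 -m crank '[{"offset":[-0.004,0,0],"turn":[0,0,0],"gripper":0.7},{"offset":[-0.004,0,0],"turn":[0,0,0],"gripper":0.6},{"offset":[-0.004,0,0],"turn":[0,0,0],"gripper":0.55},{"offset":[-0.004,0,0],"turn":[0,0,0],"gripper":0.55},{"offset":[-0.004,0,0],"turn":[0,0,0],"gripper":0.55}]'
python3 plan.py 14 432.9,-135.5,4,-31.7
python3 -m crank '[{"offset":[0,0,-0.1],"turn":[0,0,0],"gripper":0.55},{"offset":[0,0,-0.35],"turn":[0,0,0],"gripper":0.55},{"offset":[0,0,-0.65],"turn":[0,0,0],"gripper":0.55},{"offset":[0,0,-0.9],"turn":[0,0,0],"gripper":0.55},{"offset":[0,0,-1],"turn":[0,0,0],"gripper":0.55}]'
python3 -m crank '[{"offset":[0,0,-0.2],"turn":[0,0,0],"gripper":0.55},{"offset":[0,0,-0.35],"turn":[0,0,0],"gripper":0.55},{"offset":[0,0,-0.35],"turn":[0,0,0],"gripper":0.55},{"offset":[0,0,-0.35],"turn":[0,0,0],"gripper":0.55},{"offset":[0,0,-0.35],"turn":[0,0,0],"gripper":0.55}]'
python3 plan.py 14 594.7,1.5,200,-10.5 594.7,1.5,140,-10.5
```

```text
time_s: 10.88
tool_pos: [445.1, -143.4, 6.0]
orientation: [0.274, 0.962, 0.0, 0.001]
wrist_force: [0.6, 2.6, 5.3]
width: 65.1
grip_force: 44.8
tilt [ 0.0024 -0.0006] now [ 445.1 -143.4    6. ] w 65.1 t 10.875
432.9,-135.5,4,-31.7 offset [0.003, 0.002, 0.013] turn -0.006
time_s: 11.5
tool_pos: [445.0, -143.7, 157.8]
orientation: [0.275, 0.962, -0.001, 0.002]
wrist_force: [0.1, -0.9, -1.4]
width: 65.1
grip_force: 44.8
time_s: 12.12
tool_pos: [443.8, -143.0, 206.4]
orientation: [0.275, 0.962, 0.0, -0.001]
wrist_force: [-0.1, 0.2, -0.9]
width: 64.9
grip_force: 44.8
tilt [-0.0013  0.0007] now [ 443.8 -143.   206.4] w 64.9 t 12.125
594.7,1.5,200,-10.5 offset [-0.297, 0.95, 0.029] turn -0.512
594.7,1.5,200,-10.5 offset [-0.241, 0.385, 0.014] turn -0.234
594.7,1.5,140,-10.5 offset [0.0, 0.0, 0.4] turn -0.0
```

```bash
python3 -m crank '[{"offset":[-0.08,0.25,0],"turn":[0,0,-0.13],"gripper":0.55},{"offset":[-0.16,0.5,0],"turn":[0,0,-0.27],"gripper":0.55},{"offset":[-0.24,0.75,0],"turn":[0,0,-0.4],"gripper":0.55},{"offset":[-0.297,0.95,0],"turn":[0,0,-0.512],"gripper":0.55},{"offset":[-0.297,0.95,0],"turn":[0,0,-0.512],"gripper":0.55}]'
python3 -m crank '[{"offset":[-0.08,0.13,0],"turn":[0,0,-0.08],"gripper":0.55},{"offset":[-0.16,0.26,0],"turn":[0,0,-0.16],"gripper":0.55},{"offset":[-0.241,0.385,0],"turn":[0,0,-0.234],"gripper":0.55},{"offset":[-0.241,0.385,0],"turn":[0,0,-0.234],"gripper":0.55},{"offset":[-0.241,0.385,0],"turn":[0,0,-0.234],"gripper":0.55}]'
python3 plan.py 14 594.7,1.5,140,-10.5
```

```text
time_s: 12.75
tool_pos: [558.0, -44.4, 205.9]
orientation: [0.148, 0.989, 0.0, -0.001]
wrist_force: [-0.6, 0.4, -0.9]
width: 65.5
grip_force: 44.8
time_s: 13.38
tool_pos: [608.1, -1.8, 206.9]
orientation: [0.092, 0.996, -0.0, -0.001]
wrist_force: [-0.2, 0.2, -1.1]
width: 65.2
grip_force: 44.8
tilt [-0.0012 -0.0001] now [608.1  -1.8 206.9] w 65.2 t 13.375
594.7,1.5,140,-10.5 offset [-0.001, 0.005, 0.446] turn -0.002
```

```bash
python3 -m crank '[{"offset":[0,0.005,0.1],"turn":[0,0,0],"gripper":0.55},{"offset":[0,0.005,0.22],"turn":[0,0,0],"gripper":0.55},{"offset":[0,0.005,0.34],"turn":[0,0,0],"gripper":0.55},{"offset":[0,0.005,0.42],"turn":[0,0,0],"gripper":0.55},{"offset":[0,0.005,0.44],"turn":[0,0,0],"gripper":0.55}]'
python3 -m crank '[{"offset":[0,0,0.01],"turn":[0,0,0],"gripper":0.55},{"offset":[0,0,0.02],"turn":[0,0,0],"gripper":0.55},{"offset":[0,0,0.025],"turn":[0,0,0],"gripper":0.55},{"offset":[0,0,0.025],"turn":[0,0,0],"gripper":0.55},{"offset":[0,0,0.025],"turn":[0,0,0],"gripper":0.55}]'
python3 plan.py 14 594.7,1.5,135,-10.5
```

```text
time_s: 14.0
tool_pos: [608.4, -0.7, 140.3]
orientation: [0.092, 0.996, 0.0, -0.001]
wrist_force: [-0.3, 0.1, -0.1]
width: 65.2
grip_force: 44.8
time_s: 14.62
tool_pos: [609.1, -0.5, 137.7]
orientation: [0.092, 0.996, -0.0, 0.0]
wrist_force: [0.7, -0.6, -1.4]
width: 64.7
grip_force: 44.8
tilt [ 0.0003 -0.    ] now [ 6.091e+02 -5.000e-01  1.377e+02] w 64.7 t 14.625
594.7,1.5,135,-10.5 offset [0.004, -0.004, 0.018] turn -0.0
```

Down 2.5 mm more, then release and move on to the large rubber.

```bash
python3 -m crank '[{"offset":[0.003,0,0.008],"turn":[0,0,0],"gripper":0.55},{"offset":[0.003,0,0.016],"turn":[0,0,0],"gripper":0.55},{"offset":[0.003,0,0.016],"turn":[0,0,0],"gripper":0.55},{"offset":[0.003,0,0.016],"turn":[0,0,0],"gripper":0.85},{"offset":[0.003,0,0.016],"turn":[0,0,0],"gripper":1}]'
python3 -m crank '[{"offset":[0,0,0],"turn":[0,0,0],"gripper":1},{"offset":[0,0,0],"turn":[0,0,0],"gripper":1},{"offset":[0,0,-0.2],"turn":[0,0,0],"gripper":1},{"offset":[0,0,-0.45],"turn":[0,0,0],"gripper":1},{"offset":[0.2,0,-0.55],"turn":[0,0,0],"gripper":1}]'
python3 plan.py 14 444.2,149.2,220,10.3 444.2,149.2,90,10.3
```

```text
time_s: 15.25
tool_pos: [608.6, -0.4, 135.0]
orientation: [0.092, 0.996, 0.0, -0.0]
wrist_force: [0.8, 0.3, -0.1]
width: 85.2
grip_force: 0.0
time_s: 15.88
tool_pos: [580.5, 4.7, 219.1]
orientation: [0.092, 0.996, -0.0, 0.001]
wrist_force: [-0.4, 0.2, 0.2]
width: 85.4
grip_force: 0.0
tilt [ 0.0026 -0.0004] now [580.5   4.7 219.1] w 85.4 t 15.875
444.2,149.2,220,10.3 offset [0.95, 0.788, -0.006] turn -0.703
444.2,149.2,220,10.3 offset [0.021, 0.036, -0.0] turn -0.024
444.2,149.2,90,10.3 offset [-0.0, -0.0, 0.866] turn 0.0
```

```bash
python3 -m crank '[{"offset":[0.25,0.2,0],"turn":[0,0,-0.18],"gripper":1},{"offset":[0.5,0.4,0],"turn":[0,0,-0.36],"gripper":1},{"offset":[0.75,0.6,0],"turn":[0,0,-0.54],"gripper":1},{"offset":[0.95,0.788,0],"turn":[0,0,-0.703],"gripper":1},{"offset":[0.95,0.788,0],"turn":[0,0,-0.703],"gripper":1}]'
python3 -m crank '[{"offset":[0.021,0.036,0.2],"turn":[0,0,-0.024],"gripper":1},{"offset":[0.021,0.036,0.5],"turn":[0,0,-0.024],"gripper":1},{"offset":[0.021,0.036,0.8],"turn":[0,0,-0.024],"gripper":1},{"offset":[0.021,0.036,0.9],"turn":[0,0,-0.024],"gripper":1},{"offset":[0.021,0.036,0.9],"turn":[0,0,-0.024],"gripper":1}]'
python3 plan.py 14 444.2,149.2,0,10.3
python3 - <<'E'
from station import eyes
from h import *
f=eyes.grab_frame("top"); np.savez("top3.npz",**f)
(p,a,e),k=measure(f,(245,145),156,"brown",60); print(p.round(1),a,e.round(1))
im=f["frame"][:,:,::-1].copy(); cv2.drawContours(im,[k],-1,(255,0,255),1)
cv2.imwrite("pics/c3.png",cv2.resize(im[80:290,80:430],(700,420),interpolation=cv2.INTER_NEAREST))
E
```

```text
time_s: 16.5
tool_pos: [459.0, 148.9, 218.2]
orientation: [-0.086, 0.996, 0.0, 0.0]
wrist_force: [0.3, -0.4, 0.3]
width: 85.1
grip_force: 0.0
time_s: 17.12
tool_pos: [456.3, 151.4, 81.6]
orientation: [-0.089, 0.996, -0.0, -0.001]
wrist_force: [-0.3, 0.2, 0.2]
width: 85.3
grip_force: 0.0
tilt [-0.0023 -0.0005] now [456.3 151.4  81.6] w 85.3 t 17.125
444.2,149.2,0,10.3 offset [-0.011, -0.0, 0.544] turn -0.001
[592.9   0.9] -11.096427917480469 [72.3 67. ]
```

View pics/c3.png

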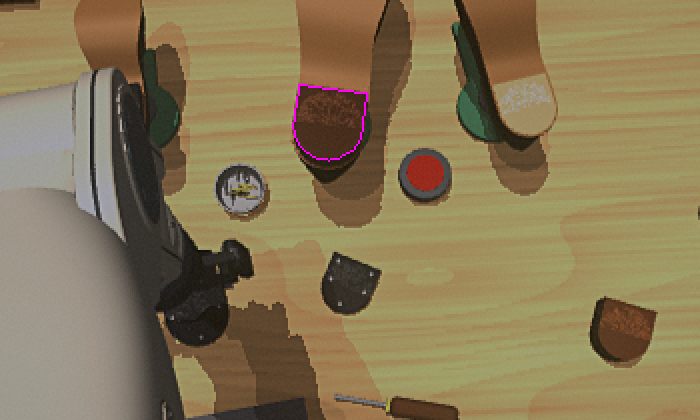

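Block large sits on its seat (crop 330,122), measured (592.9, 0.9, −11.1°) against the seat's (594.7, 1.5, −10.5°). Now the large rubber.

```bash
python3 -m crank '[{"offset":[0,0,0.2],"turn":[0,0,0],"gripper":1},{"offset":[0,0,0.4],"turn":[0,0,0],"gripper":1},{"offset":[0,0,0.5],"turn":[0,0,0],"gripper":1},{"offset":[0,0,0.55],"turn":[0,0,0],"gripper":0.95},{"offset":[0,0,0.56],"turn":[0,0,0],"gripper":0.9}]'
python3 plan.py 14 444.2,149.2,-2,10.3
```

```text
time_s: 17.8
tool_pos: [457.1, 152.0, -0.9]
orientation: [-0.09, 0.996, 0.0, 0.0]
wrist_force: [1.0, 0.4, 0.6]
width: 76.9
grip_force: 0.0
tilt [0.0009 0.0001] now [457.1 152.   -0.9] w 76.9 t 17.8
444.2,149.2,-2,10.3 offset [-0.005, -0.003, 0.008] turn 0.0
```

```bash
python3 -m crank '[{"offset":[-0.004,-0.002,0],"turn":[0,0,0],"gripper":0.7},{"offset":[-0.004,-0.002,0],"turn":[0,0,0],"gripper":0.6},{"offset":[-0.004,-0.002,0],"turn":[0,0,0],"gripper":0.55},{"offset":[-0.004,-0.002,0],"turn":[0,0,0],"gripper":0.55},{"offset":[-0.004,-0.002,0],"turn":[0,0,0],"gripper":0.55}]'
python3 plan.py 14 444.2,149.2,-2,10.3
python3 -m crank '[{"offset":[0,0,-0.1],"turn":[0,0,0],"gripper":0.55},{"offset":[0,0,-0.35],"turn":[0,0,0],"gripper":0.55},{"offset":[0,0,-0.65],"turn":[0,0,0],"gripper":0.55},{"offset":[0,0,-0.9],"turn":[0,0,0],"gripper":0.55},{"offset":[0,0,-1],"turn":[0,0,0],"gripper":0.55}]'
python3 -m crank '[{"offset":[0,0,-0.2],"turn":[0,0,0],"gripper":0.55},{"offset":[0,0,-0.4],"turn":[0,0,0],"gripper":0.55},{"offset":[0,0,-0.4],"turn":[0,0,0],"gripper":0.55},{"offset":[0,0,-0.4],"turn":[0,0,0],"gripper":0.55},{"offset":[0,0,-0.4],"turn":[0,0,0],"gripper":0.55}]'
python3 plan.py 14 593.3,1,205,-10.8 593.3,1,160,-10.8
```

```text
time_s: 18.42
tool_pos: [457.5, 151.9, -0.2]
orientation: [-0.09, 0.996, 0.0, 0.001]
wrist_force: [-3.0, -0.2, 5.6]
width: 64.3
grip_force: 42.6
tilt [0.0014 0.0003] now [ 4.575e+02  1.519e+02 -2.000e-01] w 64.3 t 18.425
444.2,149.2,-2,10.3 offset [-0.003, -0.002, 0.012] turn 0.001
time_s: 19.05
tool_pos: [458.2, 152.0, 151.8]
orientation: [-0.09, 0.996, 0.0, 0.002]
wrist_force: [0.9, -0.6, -0.5]
width: 64.2
grip_force: 44.7
time_s: 19.68
tool_pos: [456.7, 151.8, 207.9]
orientation: [-0.09, 0.996, -0.0, -0.001]
wrist_force: [0.1, 0.0, -0.5]
width: 64.3
grip_force: 44.7
tilt [-0.0013 -0.0002] now [456.7 151.8 207.9] w 64.3 t 19.675
593.3,1,205,-10.8 offset [-0.643, -0.95, 0.016] turn 0.591
593.3,1,205,-10.8 offset [-0.222, -0.179, 0.003] turn 0.146
593.3,1,160,-10.8 offset [0.0, 0.0, 0.3] turn 0.0
```

```bash
python3 -m crank '[{"offset":[-0.17,-0.25,0],"turn":[0,0,0.15],"gripper":0.55},{"offset":[-0.34,-0.5,0],"turn":[0,0,0.3],"gripper":0.55},{"offset":[-0.5,-0.75,0],"turn":[0,0,0.45],"gripper":0.55},{"offset":[-0.643,-0.95,0],"turn":[0,0,0.591],"gripper":0.55},{"offset":[-0.643,-0.95,0],"turn":[0,0,0.591],"gripper":0.55}]'
python3 -m crank '[{"offset":[-0.1,-0.08,0],"turn":[0,0,0.07],"gripper":0.55},{"offset":[-0.222,-0.179,0],"turn":[0,0,0.146],"gripper":0.55},{"offset":[-0.222,-0.179,0.1],"turn":[0,0,0.146],"gripper":0.55},{"offset":[-0.222,-0.179,0.2],"turn":[0,0,0.146],"gripper":0.55},{"offset":[-0.222,-0.179,0.25],"turn":[0,0,0.146],"gripper":0.55}]'
python3 -m crank '[{"offset":[0,0,0.02],"turn":[0,0,0],"gripper":0.55},{"offset":[0,0,0.04],"turn":[0,0,0],"gripper":0.55},{"offset":[0,0,0.05],"turn":[0,0,0],"gripper":0.55},{"offset":[0,0,0.05],"turn":[0,0,0],"gripper":0.55},{"offset":[0,0,0.05],"turn":[0,0,0],"gripper":0.55}]'
python3 plan.py 14 593.3,1,156,-10.8
```

```text
time_s: 20.3
tool_pos: [578.6, 27.1, 206.9]
orientation: [0.059, 0.998, -0.0, -0.001]
wrist_force: [0.3, 0.5, -1.1]
width: 64.2
grip_force: 44.7
time_s: 20.92
tool_pos: [606.5, -0.9, 169.6]
orientation: [0.094, 0.996, 0.0, -0.001]
wrist_force: [-0.4, -0.2, -0.5]
width: 64.3
grip_force: 44.7
time_s: 21.55
tool_pos: [607.7, -1.6, 163.8]
orientation: [0.094, 0.996, 0.0, 0.0]
wrist_force: [0.2, 0.3, -1.1]
width: 64.4
grip_force: 44.7
tilt [ 0.0004 -0.    ] now [607.7  -1.6 163.8] w 64.4 t 21.55
593.3,1,156,-10.8 offset [0.004, -0.001, 0.052] turn 0.0
```

```bash
python3 -m crank '[{"offset":[0.004,0,0.02],"turn":[0,0,0],"gripper":0.55},{"offset":[0.004,0,0.04],"turn":[0,0,0],"gripper":0.55},{"offset":[0.004,0,0.05],"turn":[0,0,0],"gripper":0.55},{"offset":[0.004,0,0.05],"turn":[0,0,0],"gripper":0.55},{"offset":[0.004,0,0.05],"turn":[0,0,0],"gripper":0.55}]'
python3 -m crank '[{"offset":[0,0,0],"turn":[0,0,0],"gripper":0.8},{"offset":[0,0,0],"turn":[0,0,0],"gripper":1},{"offset":[0,0,0],"turn":[0,0,0],"gripper":1},{"offset":[0,0,-0.2],"turn":[0,0,0],"gripper":1},{"offset":[0.2,0,-0.45],"turn":[0,0,0],"gripper":1}]'
python3 plan.py 12 396.9,-290.2,220,-20.2
```

```text
time_s: 22.18
tool_pos: [607.0, -1.4, 156.1]
orientation: [0.094, 0.996, -0.0, 0.0]
wrist_force: [0.1, -0.3, -0.7]
width: 64.0
grip_force: 44.7
time_s: 22.8
tool_pos: [577.9, 3.9, 223.1]
orientation: [0.094, 0.996, 0.0, -0.001]
wrist_force: [0.3, 0.1, 0.5]
width: 85.0
grip_force: 0.0
tilt [-0.0018  0.0002] now [577.9   3.9 223.1] w 85.0 t 22.8
396.9,-290.2,220,-20.2 offset [0.324, -0.95, 0.009] turn 0.144
396.9,-290.2,220,-20.2 offset [0.249, -0.95, 0.009] turn 0.14
396.9,-290.2,220,-20.2 offset [0.056, -0.297, 0.003] turn 0.044
```

```bash
python3 -m crank '[{"offset":[0.11,-0.32,0],"turn":[0,0,0.05],"gripper":1},{"offset":[0.22,-0.64,0],"turn":[0,0,0.1],"gripper":1},{"offset":[0.324,-0.95,0],"turn":[0,0,0.144],"gripper":1},{"offset":[0.324,-0.95,0],"turn":[0,0,0.144],"gripper":1},{"offset":[0.324,-0.95,0],"turn":[0,0,0.144],"gripper":1}]'
python3 -m crank '[{"offset":[0.08,-0.32,0],"turn":[0,0,0.05],"gripper":1},{"offset":[0.17,-0.64,0],"turn":[0,0,0.1],"gripper":1},{"offset":[0.249,-0.95,0],"turn":[0,0,0.14],"gripper":1},{"offset":[0.249,-0.95,0],"turn":[0,0,0.14],"gripper":1},{"offset":[0.249,-0.95,0],"turn":[0,0,0.14],"gripper":1}]'
python3 -m crank '[{"offset":[0.056,-0.297,0],"turn":[0,0,0.044],"gripper":1},{"offset":[0.056,-0.297,0.3],"turn":[0,0,0.044],"gripper":1},{"offset":[0.056,-0.297,0.6],"turn":[0,0,0.044],"gripper":1},{"offset":[0.056,-0.297,0.8],"turn":[0,0,0.044],"gripper":1},{"offset":[0.056,-0.297,0.85],"turn":[0,0,0.044],"gripper":1}]'
python3 - <<'E'
from station import eyes
from h import *
f=eyes.grab_frame("top"); np.savez("top4.npz",**f)
(p,a,e),k=measure(f,(243,143),166,"dark",45); print(p.round(1),a,e.round(1))
im=f["frame"][:,:,::-1].copy(); cv2.drawContours(im,[k],-1,(255,0,255),1)
cv2.imwrite("pics/c4.png",cv2.resize(im[80:290,80:430],(700,420),interpolation=cv2.INTER_NEAREST))
E
python3 plan.py 12 396.9,-290.2,6,-20.2
```

```text
time_s: 23.42
tool_pos: [503.2, -126.7, 223.8]
orientation: [0.13, 0.992, 0.0, 0.0]
wrist_force: [0.3, -0.1, -0.2]
width: 85.5
grip_force: 0.0
time_s: 24.05
tool_pos: [431.0, -254.0, 223.5]
orientation: [0.164, 0.986, 0.0, 0.0]
wrist_force: [0.8, -0.3, 0.5]
width: 85.6
grip_force: 0.0
time_s: 24.68
tool_pos: [408.2, -292.2, 94.6]
orientation: [0.174, 0.985, 0.001, -0.001]
wrist_force: [-0.1, 0.6, -0.0]
width: 85.4
grip_force: 0.0
[ 5.937e+02 -5.000e-01] -11.106430053710938 [73.  67.6]
tilt [-0.0014  0.0017] now [ 408.4 -292.7   94.9] w 85.4 t 24.725
396.9,-290.2,6,-20.2 offset [-0.002, -0.011, 0.593] turn 0.005
```

View pics/c4.png

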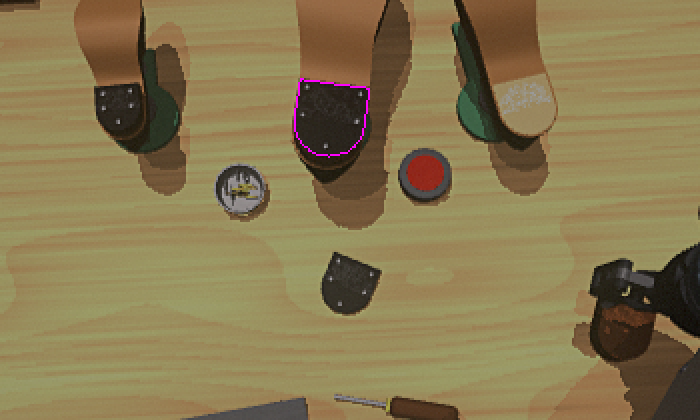

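The large rubber lies on its block (crop 332,118), within about 2 mm. The gripper stands over the medium block (crop 622,300).

```bash
python3 -m crank '[{"offset":[0,-0.009,0.2],"turn":[0,0,0.005],"gripper":1},{"offset":[0,-0.009,0.4],"turn":[0,0,0.005],"gripper":1},{"offset":[0,-0.009,0.54],"turn":[0,0,0.005],"gripper":1},{"offset":[0,-0.009,0.59],"turn":[0,0,0.005],"gripper":1},{"offset":[0,-0.009,0.593],"turn":[0,0,0.005],"gripper":1}]'
python3 -m crank '[{"offset":[0,0,0],"turn":[0,0,0],"gripper":0.7},{"offset":[0,0,0],"turn":[0,0,0],"gripper":0.55},{"offset":[0,0,0],"turn":[0,0,0],"gripper":0.4},{"offset":[0,0,0],"turn":[0,0,0],"gripper":0.4},{"offset":[0,0,0],"turn":[0,0,0],"gripper":0.4}]'
python3 plan.py 12 396.9,-290.2,6,-20.2
python3 -m crank '[{"offset":[0,0,-0.1],"turn":[0,0,0],"gripper":0.4},{"offset":[0,0,-0.35],"turn":[0,0,0],"gripper":0.4},{"offset":[0,0,-0.65],"turn":[0,0,0],"gripper":0.4},{"offset":[0,0,-0.9],"turn":[0,0,0],"gripper":0.4},{"offset":[0,0,-1],"turn":[0,0,0],"gripper":0.4}]'
python3 -m crank '[{"offset":[0,0,-0.2],"turn":[0,0,0],"gripper":0.4},{"offset":[0,0,-0.35],"turn":[0,0,0],"gripper":0.4},{"offset":[0,0,-0.35],"turn":[0,0,0],"gripper":0.4},{"offset":[0,0,-0.35],"turn":[0,0,0],"gripper":0.4},{"offset":[0,0,-0.35],"turn":[0,0,0],"gripper":0.4}]'
python3 plan.py 12 611.2,-193,208,10.7
```

```text
time_s: 25.35
tool_pos: [408.1, -295.6, 7.9]
orientation: [0.176, 0.984, -0.0, 0.0]
wrist_force: [-0.1, 0.5, -0.1]
width: 85.4
grip_force: 0.0
time_s: 25.98
tool_pos: [407.9, -295.8, 8.2]
orientation: [0.176, 0.984, -0.0, 0.001]
wrist_force: [-0.3, 0.4, 6.2]
width: 53.3
grip_force: 41.7
tilt [ 0.0014 -0.001 ] now [ 407.9 -295.8    8.2] w 53.3 t 25.975
396.9,-290.2,6,-20.2 offset [0.002, 0.01, 0.015] turn -0.004
time_s: 26.6
tool_pos: [408.0, -296.0, 159.5]
orientation: [0.176, 0.984, -0.001, 0.001]
wrist_force: [-0.2, -0.9, -1.1]
width: 52.8
grip_force: 42.8
time_s: 27.22
tool_pos: [407.1, -295.1, 208.4]
orientation: [0.176, 0.984, 0.001, -0.001]
wrist_force: [-0.2, 0.3, -0.9]
width: 53.3
grip_force: 42.8
tilt [-0.0015  0.0016] now [ 407.1 -295.1  208.4] w 53.3 t 27.225
611.2,-193,208,10.7 offset [-0.914, 0.95, 0.002] turn -0.893
611.2,-193,208,10.7 offset [-0.262, 0.099, 0.0] turn -0.19
```

```bash
python3 -m crank '[{"offset":[-0.22,0.23,0],"turn":[0,0,-0.22],"gripper":0.4},{"offset":[-0.44,0.46,0],"turn":[0,0,-0.44],"gripper":0.4},{"offset":[-0.68,0.7,0],"turn":[0,0,-0.66],"gripper":0.4},{"offset":[-0.914,0.95,0],"turn":[0,0,-0.893],"gripper":0.4},{"offset":[-0.914,0.95,0],"turn":[0,0,-0.893],"gripper":0.4}]'
python3 -m crank '[{"offset":[-0.13,0.05,0],"turn":[0,0,-0.1],"gripper":0.4},{"offset":[-0.262,0.099,0],"turn":[0,0,-0.19],"gripper":0.4},{"offset":[-0.262,0.099,0.15],"turn":[0,0,-0.19],"gripper":0.4},{"offset":[-0.262,0.099,0.3],"turn":[0,0,-0.19],"gripper":0.4},{"offset":[-0.262,0.099,0.35],"turn":[0,0,-0.19],"gripper":0.4}]'
python3 -m crank '[{"offset":[0,0,0.03],"turn":[0,0,0],"gripper":0.4},{"offset":[0,0,0.06],"turn":[0,0,0],"gripper":0.4},{"offset":[0,0,0.08],"turn":[0,0,0],"gripper":0.4},{"offset":[0,0,0.08],"turn":[0,0,0],"gripper":0.4},{"offset":[0,0,0.08],"turn":[0,0,0],"gripper":0.4}]'
python3 plan.py 12 611.2,-193,132.5,10.7
```

```text
time_s: 27.85
tool_pos: [587.6, -207.6, 207.6]
orientation: [-0.048, 0.999, 0.001, -0.001]
wrist_force: [-0.8, 0.1, -0.9]
width: 53.4
grip_force: 42.7
time_s: 28.48
tool_pos: [622.0, -191.2, 155.3]
orientation: [-0.093, 0.996, 0.001, -0.001]
wrist_force: [0.1, 0.0, -0.2]
width: 53.0
grip_force: 42.8
time_s: 29.1
tool_pos: [623.4, -191.1, 145.5]
orientation: [-0.093, 0.996, -0.0, 0.0]
wrist_force: [-0.3, 0.9, -1.6]
width: 53.5
grip_force: 42.8
tilt [ 0.0004 -0.0002] now [ 623.4 -191.1  145.5] w 53.5 t 29.1
611.2,-193,132.5,10.7 offset [0.002, 0.003, 0.087] turn 0.0
```

```bash
python3 -m crank '[{"offset":[0.002,0.002,0.03],"turn":[0,0,0],"gripper":0.4},{"offset":[0.002,0.002,0.06],"turn":[0,0,0],"gripper":0.4},{"offset":[0.002,0.002,0.08],"turn":[0,0,0],"gripper":0.4},{"offset":[0.002,0.002,0.085],"turn":[0,0,0],"gripper":0.4},{"offset":[0.002,0.002,0.085],"turn":[0,0,0],"gripper":0.4}]'
python3 -m crank '[{"offset":[0,0,0],"turn":[0,0,0],"gripper":0.7},{"offset":[0,0,0],"turn":[0,0,0],"gripper":1},{"offset":[0,0,0],"turn":[0,0,0],"gripper":1},{"offset":[0,0,-0.2],"turn":[0,0,0],"gripper":1},{"offset":[0.1,0,-0.5],"turn":[0,0,0],"gripper":1}]'
python3 -m crank '[{"offset":[0.1,0,-0.1],"turn":[0,0,0],"gripper":1},{"offset":[0.2,0,-0.1],"turn":[0,0,0],"gripper":1},{"offset":[0.2,0,-0.1],"turn":[0,0,0],"gripper":1},{"offset":[0.2,0,-0.1],"turn":[0,0,0],"gripper":1},{"offset":[0.2,0,-0.1],"turn":[0,0,0],"gripper":1}]'
python3 plan.py 12 463.2,-10.7,220,-25.4
```

```text
time_s: 29.72
tool_pos: [622.8, -190.8, 133.3]
orientation: [-0.093, 0.996, -0.0, 0.0]
wrist_force: [-3.8, 1.5, 6.8]
width: 53.0
grip_force: 43.6
time_s: 30.35
tool_pos: [608.0, -193.3, 206.5]
orientation: [-0.094, 0.996, 0.001, -0.001]
wrist_force: [0.8, -0.7, 1.0]
width: 85.5
grip_force: 0.0
time_s: 30.98
tool_pos: [578.9, -199.1, 221.5]
orientation: [-0.093, 0.996, 0.0, -0.001]
wrist_force: [0.1, -0.0, -1.0]
width: 85.3
grip_force: 0.0
tilt [-0.0011  0.0006] now [ 578.9 -199.1  221.5] w 85.3 t 30.975
463.2,-10.7,220,-25.4 offset [0.328, 0.95, 0.007] turn 0.9
463.2,-10.7,220,-25.4 offset [0.284, 0.285, 0.003] turn 0.36
```

```bash
python3 -m crank '[{"offset":[0.08,0.24,0],"turn":[0,0,0.22],"gripper":1},{"offset":[0.16,0.48,0],"turn":[0,0,0.45],"gripper":1},{"offset":[0.25,0.72,0],"turn":[0,0,0.68],"gripper":1},{"offset":[0.328,0.95,0],"turn":[0,0,0.9],"gripper":1},{"offset":[0.328,0.95,0],"turn":[0,0,0.9],"gripper":1}]'
python3 -m crank '[{"offset":[0.14,0.14,0],"turn":[0,0,0.18],"gripper":1},{"offset":[0.284,0.285,0],"turn":[0,0,0.36],"gripper":1},{"offset":[0.284,0.285,0.3],"turn":[0,0,0.36],"gripper":1},{"offset":[0.284,0.285,0.6],"turn":[0,0,0.36],"gripper":1},{"offset":[0.284,0.285,0.8],"turn":[0,0,0.36],"gripper":1}]'
python3 -m crank '[{"offset":[0,0,0.1],"turn":[0,0,0],"gripper":1},{"offset":[0,0,0.2],"turn":[0,0,0],"gripper":1},{"offset":[0,0,0.3],"turn":[0,0,0],"gripper":1},{"offset":[0,0,0.3],"turn":[0,0,0],"gripper":1},{"offset":[0,0,0.3],"turn":[0,0,0],"gripper":1}]'
python3 - <<'E'
from station import eyes
from h import *
f=eyes.grab_frame("top"); np.savez("top5.npz",**f)
(p,a,e),k=measure(f,(338,132),157,"brown",45); print(p.round(1),a,e.round(1))
im=f["frame"][:,:,::-1].copy(); cv2.drawContours(im,[k],-1,(255,0,255),1)
cv2.imwrite("pics/c5.png",cv2.resize(im[80:290,80:430],(700,420),interpolation=cv2.INTER_NEAREST))
E
python3 plan.py 12 463.2,-10.7,0,-25.4
```

```text
time_s: 31.6
tool_pos: [503.2, -66.5, 222.7]
orientation: [0.13, 0.991, 0.0, 0.0]
wrist_force: [-0.4, -0.4, -0.5]
width: 85.0
grip_force: 0.0
time_s: 32.22
tool_pos: [473.9, -16.3, 100.3]
orientation: [0.219, 0.976, -0.0, -0.001]
wrist_force: [0.1, -0.3, 0.6]
width: 85.5
grip_force: 0.0
time_s: 32.85
tool_pos: [474.5, -16.3, 57.7]
orientation: [0.22, 0.976, -0.0, 0.0]
wrist_force: [0.4, 0.3, -0.1]
width: 85.1
grip_force: 0.0
[ 609.9 -194. ] 11.068938255310059 [60.9 57. ]
tilt [ 0.0006 -0.0002] now [474.5 -16.3  57.9] w 85.4 t 32.9
463.2,-10.7,0,-25.4 offset [0.004, 0.001, 0.386] turn 0.0
```

View pics/c5.png

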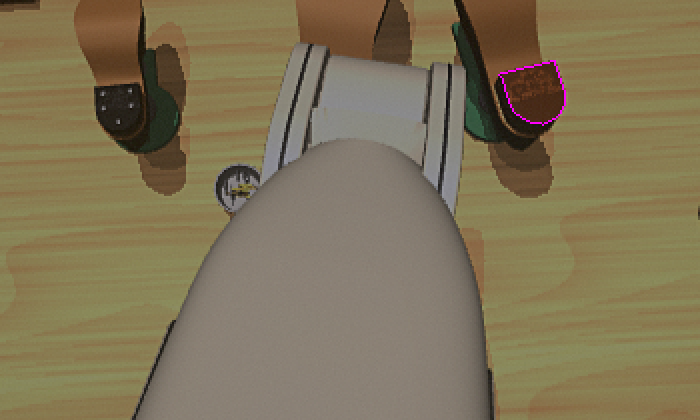

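The medium block is on its seat (crop 533,92), within 2 mm. Now the medium rubber.

```bash
python3 -m crank '[{"offset":[0.003,0,0.15],"turn":[0,0,0],"gripper":1},{"offset":[0.003,0,0.3],"turn":[0,0,0],"gripper":1},{"offset":[0.003,0,0.36],"turn":[0,0,0],"gripper":0.9},{"offset":[0.003,0,0.386],"turn":[0,0,0],"gripper":0.8},{"offset":[0.003,0,0.386],"turn":[0,0,0],"gripper":0.75}]'
python3 -m crank '[{"offset":[0,0,0],"turn":[0,0,0],"gripper":0.6},{"offset":[0,0,0],"turn":[0,0,0],"gripper":0.45},{"offset":[0,0,0],"turn":[0,0,0],"gripper":0.4},{"offset":[0,0,0],"turn":[0,0,0],"gripper":0.4},{"offset":[0,0,0],"turn":[0,0,0],"gripper":0.4}]'
python3 -m crank '[{"offset":[0,0,-0.1],"turn":[0,0,0],"gripper":0.4},{"offset":[0,0,-0.35],"turn":[0,0,0],"gripper":0.4},{"offset":[0,0,-0.65],"turn":[0,0,0],"gripper":0.4},{"offset":[0,0,-0.9],"turn":[0,0,0],"gripper":0.4},{"offset":[0,0,-1],"turn":[0,0,0],"gripper":0.4}]'
python3 -m crank '[{"offset":[0,0,-0.2],"turn":[0,0,0],"gripper":0.4},{"offset":[0,0,-0.4],"turn":[0,0,0],"gripper":0.4},{"offset":[0,0,-0.4],"turn":[0,0,0],"gripper":0.4},{"offset":[0,0,-0.4],"turn":[0,0,0],"gripper":0.4},{"offset":[0,0,-0.4],"turn":[0,0,0],"gripper":0.4}]'
python3 plan.py 12 610.5,-193.6,208,10.9
```

```text
time_s: 33.52
tool_pos: [473.9, -15.9, -0.1]
orientation: [0.22, 0.976, -0.0, 0.0]
wrist_force: [-0.0, 0.7, 0.1]
width: 64.1
grip_force: 0.0
time_s: 34.15
tool_pos: [474.0, -15.8, 0.5]
orientation: [0.22, 0.976, 0.0, 0.001]
wrist_force: [-1.3, 0.5, 4.9]
width: 52.4
grip_force: 41.4
time_s: 34.78
tool_pos: [474.4, -15.9, 152.5]
orientation: [0.22, 0.976, 0.0, 0.002]
wrist_force: [-0.9, -0.2, -1.7]
width: 52.4
grip_force: 42.4
time_s: 35.4
tool_pos: [473.0, -15.7, 208.7]
orientation: [0.22, 0.976, -0.0, -0.001]
wrist_force: [-0.1, -0.2, -0.7]
width: 52.6
grip_force: 42.4
tilt [-0.0014  0.0003] now [473.  -15.7 208.7] w 52.6 t 35.4
610.5,-193.6,208,10.9 offset [-0.95, -0.428, 0.003] turn -0.859
610.5,-193.6,208,10.9 offset [-0.325, -0.372, 0.002] turn -0.408
```

```bash
python3 -m crank '[{"offset":[-0.24,-0.1,0],"turn":[0,0,-0.21],"gripper":0.4},{"offset":[-0.48,-0.21,0],"turn":[0,0,-0.43],"gripper":0.4},{"offset":[-0.72,-0.32,0],"turn":[0,0,-0.65],"gripper":0.4},{"offset":[-0.95,-0.428,0],"turn":[0,0,-0.859],"gripper":0.4},{"offset":[-0.95,-0.428,0],"turn":[0,0,-0.859],"gripper":0.4}]'
python3 -m crank '[{"offset":[-0.16,-0.19,0],"turn":[0,0,-0.2],"gripper":0.4},{"offset":[-0.325,-0.372,0],"turn":[0,0,-0.408],"gripper":0.4},{"offset":[-0.325,-0.372,0.1],"turn":[0,0,-0.408],"gripper":0.4},{"offset":[-0.325,-0.372,0.2],"turn":[0,0,-0.408],"gripper":0.4},{"offset":[-0.325,-0.372,0.22],"turn":[0,0,-0.408],"gripper":0.4}]'
python3 -m crank '[{"offset":[0,0,0.03],"turn":[0,0,0],"gripper":0.4},{"offset":[0,0,0.05],"turn":[0,0,0],"gripper":0.4},{"offset":[0,0,0.06],"turn":[0,0,0],"gripper":0.4},{"offset":[0,0,0.06],"turn":[0,0,0],"gripper":0.4},{"offset":[0,0,0.06],"turn":[0,0,0],"gripper":0.4}]'
python3 plan.py 12 610.5,-193.6,157.5,10.9
```

```text
time_s: 36.02
tool_pos: [575.5, -136.7, 207.6]
orientation: [0.008, 1.0, 0.0, -0.001]
wrist_force: [-0.6, 0.2, -0.8]
width: 52.4
grip_force: 42.4
time_s: 36.65
tool_pos: [621.4, -190.0, 175.0]
orientation: [-0.095, 0.995, 0.001, -0.001]
wrist_force: [0.4, -0.3, 0.0]
width: 52.6
grip_force: 42.4
time_s: 37.28
tool_pos: [622.8, -191.4, 167.7]
orientation: [-0.095, 0.995, -0.0, 0.0]
wrist_force: [0.1, 0.6, -0.4]
width: 53.0
grip_force: 42.4
tilt [ 0.0003 -0.0001] now [ 622.8 -191.4  167.7] w 53.0 t 37.275
610.5,-193.6,157.5,10.9 offset [0.003, 0.001, 0.068] turn -0.0
```

```bash
python3 -m crank '[{"offset":[0.003,0,0.025],"turn":[0,0,0],"gripper":0.4},{"offset":[0.003,0,0.05],"turn":[0,0,0],"gripper":0.4},{"offset":[0.003,0,0.066],"turn":[0,0,0],"gripper":0.4},{"offset":[0.003,0,0.066],"turn":[0,0,0],"gripper":0.4},{"offset":[0.003,0,0.066],"turn":[0,0,0],"gripper":0.4}]'
python3 -m crank '[{"offset":[0,0,0],"turn":[0,0,0],"gripper":0.7},{"offset":[0,0,0],"turn":[0,0,0],"gripper":1},{"offset":[0,0,0],"turn":[0,0,0],"gripper":1},{"offset":[0,0,-0.2],"turn":[0,0,0],"gripper":1},{"offset":[0.1,0,-0.5],"turn":[0,0,0],"gripper":1}]'
python3 -m crank '[{"offset":[0.3,0,0],"turn":[0,0,0],"gripper":1},{"offset":[0.6,-0.3,0],"turn":[0,0,0],"gripper":1},{"offset":[0.9,-0.6,0],"turn":[0,0,0],"gripper":1},{"offset":[0.9,-0.9,0],"turn":[0,0,0],"gripper":1},{"offset":[0.9,-0.9,0],"turn":[0,0,0],"gripper":1}]'
python3 - <<'E'
from station import eyes
from h import *
f=eyes.grab_frame("top"); g=eyes.grab_frame("scene")
im=f["frame"][:,:,::-1].copy()
for c,h in((338,130),167),((243,143),166),((139,132),138):
    (p,a,e),k=measure(f,c,h,"dark",45); print(p.round(1),a,e.round(1)); cv2.drawContours(im,[k],-1,(255,0,255),1)
    C=cloud(f); m=np.zeros(C.shape[:2],np.uint8); cv2.drawContours(m,[k],-1,1,-1); P=C[cv2.erode(m,np.ones((7,7)))>0]
    A=np.c_[P[:,:2]-P[:,:2].mean(0),np.ones(len(P))]; s=np.linalg.lstsq(A,P[:,2],rcond=None)[0]; print(" slope,z",s.round(3))
cv2.imwrite("pics/c6.png",np.vstack([cv2.resize(im[90:190,100:380],(784,280)),cv2.resize(g["frame"][130:230,180:440,::-1],(784,302))]))
E
```

```text
time_s: 37.9
tool_pos: [622.2, -191.4, 157.6]
orientation: [-0.095, 0.995, 0.0, -0.0]
wrist_force: [-0.3, -0.2, 1.3]
width: 52.7
grip_force: 42.5
time_s: 38.52
tool_pos: [607.3, -193.9, 231.9]
orientation: [-0.095, 0.995, 0.001, -0.001]
wrist_force: [0.5, 0.3, 0.8]
width: 85.6
grip_force: 0.0
time_s: 39.15
tool_pos: [499.9, -355.4, 232.0]
orientation: [-0.093, 0.996, -0.0, -0.0]
wrist_force: [-0.3, 0.6, 0.1]
width: 85.4
grip_force: 0.0
[ 609.2 -194.1] 10.796628952026367 [61.3 57.9]
 slope,z [ -1.094   0.871 169.458]
[ 5.937e+02 -5.000e-01] -11.106430053710938 [73.  67.6]
 slope,z [-1.92500e+00  3.40000e-02  1.72679e+02]
[625.8 199.2] 2.940424919128418 [50.  44.7]
 slope,z [ -1.497  -1.138 142.175]
```

View pics/c6.png

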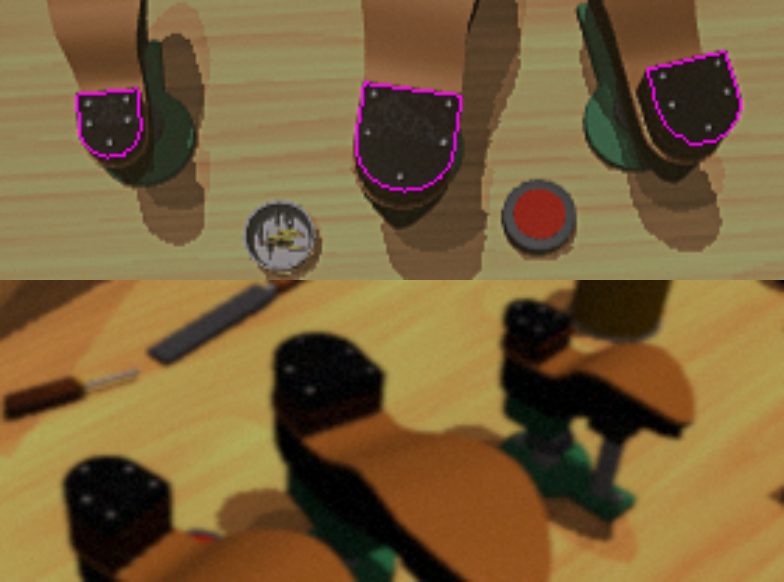

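All three rubbers lie flat on their heels (top crop 110,122; 408,138; 695,98; the scene view agrees), centred within 3 mm and in line. My slope fits were spoiled by missing depth readings, so flatness rests on the two pictures. The gripper is clear.

```bash
python3 -c "
from station import job; print(job.job_done())"
```

```text
the job is handed in; nothing more can be done
None
```

The job is handed in at about 39 s: both leather blocks and all three rubber top pieces measured within about 4 mm and 1 degree of their heels (limits 10 mm and 15 degrees) and look flat in both camera views; the hand-in gave no verdict.

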